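# Take the squeeze-and-turn safety cap off a reagent jar

### The arm

A 7-joint arm with a two-finger parallel gripper is mounted at the origin on a cart in front of the work surface, level with it; the furniture and walls round the work are solid. World frame = base frame: x ahead of the robot, y to its left, z up, the work surface at z = 0. Lengths are in mm, angles in rad, forces in N, time in s.
With the tool pointing down it reaches from about 425 to 925 mm from the base axis. Payload 6.8 kg.
Tool frame: the origin (TCP) lies at the very end of the fingers, on their centre line; the grasp point (between the pads) lies 19 mm behind it; x points along the fingers, y is the direction in which the jaws open and shut, and the axes are right-handed (so a half turn about x gives the same grasp; the last joint's range is limited). The gripper opens to 88 mm and grips with 3 to 60 N. Pads are 20 mm wide; open, the fingers measure 115 mm over their backs; the gripper's body (75 mm by 178 mm) begins 61 mm behind the grasp point.
Start: joints at [1.219, 0.477, 0.022, 1.555, -0.011, 1.109, -0.083], TCP at [162.948, -655.054, 222.664] pointing down, gripper open.
Joint ranges: [-2.96, 2.96], [-0.34, 2.1], [-1.41, 1.46], [0.24, 2.44], [-1.37, 4.51], [0.17, 1.92], [-2.96, 2.96]. Speed limits (rad/s): [2.39, 2.39, 3.14, 3.14, 3.14, 3.14, 3.14].

### API

Orientations are given as a unit quaternion [w, x, y, z].
In Python, from station import robot, imaging, finish_job gives the robot as it stands.
- The arm moves only by the shell command python3 -m handwheel 'ROWS' [FORCE]. ROWS is JSON, a list of rows, each a list of 5 numbers: the opening in per cent of the stroke, from 0 (shut) to 100 (fully open), then the shift along the world's x, y, z as a fraction of full scale, then the turn about the world's z as a fraction of full scale. In form: [[fingers, x, y, z, spin], ...]. A call has 1 to 10 rows; each row shifts and turns the commanded pose from where the row before left it; what a row does not reach is not made up. Full scale, the value 1, is 50 mm for a shift and 360 degrees for a turn. A row lasts 1/8 s, in which the tool goes at most 62.5 mm and 10.7 degrees, less where a joint would pass 70% of its speed; a pose out of reach is approached as far as the arm can. A call with a number of a shift or a turn outside -1 to 1 is refused whole. A call with a gripper value outside its range is refused whole. The fingers move at their own pace and stop on an object; FORCE is the grip in N (left out, the last holds). Time passes only in rows, so rows that do not move let the fingers close. It gives the time, the measured TCP pose, the force and the opening at its end, in the units of the state.
- robot.read_state(): the state, without advancing time (a new reading comes with each control period).
- imaging.snapshot(name): name is "scene" or "top" or "wrist"; returns a dict with "pixels" (420x560x3 uint8, red, green, blue), "z_map" (420x560 float32, mm along the optical axis (not along the pixel's ray), 0 where there is no reading), "fx", "fy", "cx", "cy" (pixels), "cam_to_world" (4x4, takes a point from camera to world coordinates). Camera axes: x right, y up, looking along -z (the intrinsics and any distortion apply to the point x, -y, -z); pixel columns grow to the right and rows downward; lengths in mm; the calibration is good to about 2 mm. The wrist camera is an equidistant fisheye: a pixel r from the principal point sees the ray r / f radians off the axis. A picture is of the moment at which its call begins.
- finish_job(): hands the job in, once; it reports no verdict.
The state is a dict: "time": time; "joint_pos": joint angles; "joint_velocities": joint speeds; "joint_torque": joint torques, N m; "eef_pos": TCP position; "eef_rot": TCP orientation; "wrist_force": force on the tool from outside, world axes, zero at the start; "torque": the same for the moment, N m; "finger_gap": finger opening in mm.
Only numpy, scipy, OpenCV 4.12 (cv2) and the standard library are available. Lean on these libraries where they do the work, as an engineer would, in place of code of your own. Each camera call takes 0.05 s, during which the arm holds its last target. There are 200 camera calls.

### The job

Open the clamped reagent jar: squeeze the two side tabs of its safety cap inward, gently, keep them squeezed while you turn the cap counter-clockwise (seen from above) until you feel it come against its end stop without forcing it, then lift it straight off and set it down upright in the square dish. Leave the other things on the worktop where they are.

Things in the scene. Friction and masses are not known exactly. Their poses are not given: they have to be found in the camera images.
- cap_grip (a point): The jar's cap: grey, round, knurled, 49 mm wide, 41 mm tall, loose, 84 g, two flat upright tabs on opposite sides (its own +y and -y). This point is on its axis (z up), 32 mm above its lower rim; about 112 mm above the worktop when seated. Tab faces: 64 mm apart, 22 mm wide, 10 to 40 mm above the rim. Keep fingertips 7 mm or more above the rim: the jar's catches stand just below that.
- cap: The same cap; origin at the centre of its lower rim, z up, tabs along +y and -y. Squeezing both tabs fully in (15 to 20 N a side is right) lets their feet pass inside two catches on the jar's collar; else they block the cap before it comes free. A squeeze over 28 N a side crushes it. Its play on the neck is 1 mm.
- tab_left (a joint): Inward travel (m) of the sprung tab on the cap's +y side: 0 out, 0.0045 fully in (faces then 55 mm apart). It begins to move at 6 N and is fully in at 13 N; the catch is cleared from about 0.004.
- tab_right (a joint): The same for the tab on the cap's -y side.
- jar: White reagent jar, 68 mm wide, clamped in a round dark holder 100 mm wide fixed to the worktop. Origin on the jar's axis at worktop level, z up; the cap turns about this axis. How far the cap was tightened differs each time and cannot be reckoned from the poses: it comes free after 0.2 to 1.0 rad of counter-clockwise turn and meets the springy end stop about 0.07 rad later.
- jar_mouth (a point): Centre of the jar's rim, 110 mm up; the neck is 34 mm wide. Hidden lugs hold the cap down: a hooked cap cannot be lifted. A seal pushes it up with 5 N: turning drags a little (under 0.1 N m); a freed cap may rise 3 mm. The end stop resists with 0.04 N m at first, rising to 0.2 N m over 0.1 rad, then is hard; forcing the cap on (over 0.2 N m above the drag) breaks the neck. Stop at about 0.1 N m.
- dish: The shallow clear square dish, 90 x 90 mm, loose, standing on the worktop: origin at the centre of its underside, floor 2 mm thick, walls 2 mm thick and 12 mm high, z up. The inner floor is 86 x 86 mm.
- crucible: small white porcelain crucible, 45 mm wide and 21 mm high, a bystander; origin at the centre of its underside
- marker: white marker with red cap, 140 mm long, lying, a bystander; origin below its middle
- bottle_a: small clear sample bottle with black cap, 25 mm wide and 76 mm tall, a bystander; origin at the centre of its underside
- buffer: clear bottle with blue cap, 48 mm wide and 109 mm tall, a bystander; origin at the centre of its underside

How it is judged (in metres and radians):
On the way, in this order (a step that is already met when the one before it is completed fails the run):
1. both tabs squeezed in, the cap still on the jar (value of joint each of tab_left, tab_right above 0.0035 m and z of cap in the frame of jar below 0.085 m), for 0.1 s.
2. the cap lifted upright off the neck, clear of the jar (z of cap in the frame of jar above 0.115 m and angle between cap's own z axis and vertical below 0.3 rad and contact force between cap and jar below 0.01 N), for 0.1 s.
At the end, for the whole second after the job is handed in: The cap stands upright (within 0.08 rad) and still on the floor of the dish, its axis within 22 mm of the dish's centre, and the dish stands on the worktop (horizontal distance between cap and dish below 0.022 m and z of cap in the frame of dish below 0.006 m and angle between cap's own z axis and vertical below 0.08 rad and linear speed of cap below 0.02 m/s and height (world z) of dish below 0.006 m); the robot touches nothing.
It fails at once if the cap crushed (squeezed with more than 28 N a side) (contact force between the fingers and cap above 56 N).
It fails at once if the neck broken (more than 42 N between cap and jar) (contact force between cap and jar above 42 N).
It fails at once if the cap dropped into the dish or slammed down (contact force between cap and dish above 30 N).
It fails at once if the dish shoved more than 30 mm (distance of dish from where it was at the start of the episode above 0.03 m).
It fails at once if a bystander moved by more than 15 mm (distance of any of crucible, marker, bottle_a, buffer from where it was at the start of the episode above 0.015 m).
It also fails if it takes over 67 s, if anything falls off the work surface, if the arm or the gripper's body presses on something with over 40 N, if the wrist force passes 120 N, or if a joint passes its speed limit or range.

## Working session

There is one attempt and no reset: what is moved stays moved. The work goes in short steps, Python scripts to look and compute and a shell command to move; the robot and the scene stay as the last step left them, time stands still between calls to the robot, and variables do not carry over. Pictures are saved under pics/ and viewed, on a budget of 10 in all, crops included, one or two more only if the job needs it, and the job is handed in when it is done.

```bash
mkdir -p pics; ls
cat > h.py <<'E'
import numpy as np, cv2
from station import robot, imaging
def snap(n,save=None):
    s=imaging.snapshot(n)
    if save: cv2.imwrite('pics/'+save,cv2.cvtColor(s['pixels'],cv2.COLOR_RGB2BGR))
    np.savez('/tmp/%s.npz'%n,**s)
    return s
def cloud(s):
    z=s['z_map']; v,u=np.mgrid[0:z.shape[0],0:z.shape[1]]
    P=np.stack([(u-s['cx'])/s['fx']*z,-(v-s['cy'])/s['fy']*z,-z,np.ones_like(z)],-1)
    W=P@np.array(s['cam_to_world']).T
    W=W[...,:3]; W[z<=0]=np.nan
    return W
E
python3 - <<'E'
from h import *
a=snap('top','top1.png');b=snap('scene','scene1.png')
for s in (a,b): print(s['fx'],s['cx'],s['cy'],np.round(s['cam_to_world'],3).tolist())
print(robot.read_state())
E
```

```text
pics
537.1611778796367 288.7584353868632 201.55692754514527 [[0.009, 0.994, -0.113, 378.604], [-1.0, 0.008, -0.011, -139.101], [-0.01, 0.113, 0.994, 1353.421], [0.0, 0.0, 0.0, 1.0]]
410.23238549454555 271.99355861411743 211.88983830577166 [[0.824, 0.442, -0.356, 202.347], [-0.567, 0.648, -0.508, -553.508], [0.006, 0.62, 0.784, 778.66], [0.0, 0.0, 0.0, 1.0]]
{'time': 0.1, 'joint_pos': array([ 1.21889715,  0.47768294,  0.02235206,  1.55633252, -0.01148625,
        1.10932148, -0.08309216]), 'joint_velocities': array([-0.00116433, -0.00120146,  0.001642  , -0.00134606,  0.00048262,
        0.0004009 , -0.00052185]), 'joint_torque': array([ 4.31780209e-03, -5.84091461e+01,  1.54009078e+00, -2.73315024e+01,
       -5.41488931e-02,  1.31028949e-02,  8.54682094e-05]), 'eef_pos': array([ 162.78709363, -654.51723194,  221.81074639]), 'eef_rot': array([-0.0854323 , -0.70174248, -0.08655121,  0.70197415]), 'wrist_force': array([ 0.71040084, -0.32164898,  0.19649916]), 'torque': array([-0.01865003, -0.00269309, -0.01710601]), 'finger_gap': 88.00670894872317}
```

View pics/top1.png

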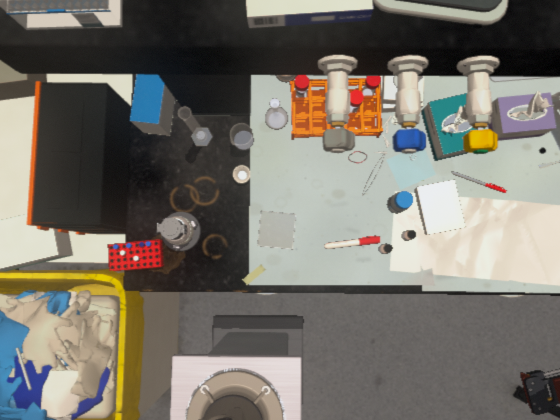

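View pics/scene1.png

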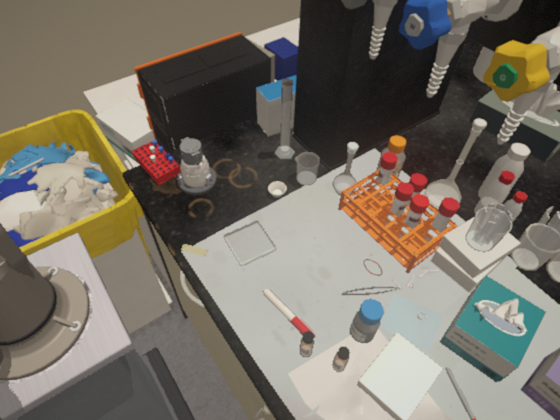

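The top view shows the jar at about (180,230), the dish at (276,230), the marker at (352,242), the crucible at (241,174), the bottles at (386,248) and (408,235), and the buffer at (400,202). The scene view agrees with this: jar at (193,165), dish at (250,242). Next I measure the cap and dish.

Run:
```python
from h import *
s=dict(np.load('/tmp/top.npz')); W=cloud(s); t=s
I=s['pixels']
# jar region
R=W[195:265,140:225].reshape(-1,3)
for lo,hi in((114,130),(108,114),(85,108),(60,85),(30,60),(10,30)):
    m=(R[:,2]>lo)&(R[:,2]<hi); q=R[m]
    if len(q): print(lo,hi,m.sum(),q[:,:2].mean(0).round(1),q.min(0).round(0),q.max(0).round(0),cv2.minAreaRect(q[:,:2].astype(np.float32)))
D=W[205:255,252:302].reshape(-1,3)
m=(D[:,2]>3.5)&(D[:,2]<25);q=D[m].astype(np.float32);print('dish',m.sum(),q[:,2].max(),cv2.minAreaRect(q[:,:2]))
s=dict(np.load('/tmp/scene.npz')); W=cloud(s)
R=W[130:200,165:225].reshape(-1,3)
for lo,hi in((114,130),(85,108),(10,30)):
    m=(R[:,2]>lo)&(R[:,2]<hi); q=R[m]
    if len(q): print('sc',lo,hi,m.sum(),q[:,:2].mean(0).round(1),cv2.minAreaRect(q[:,:2].astype(np.float32)))
D=W[215:270,215:285].reshape(-1,3)
m=(D[:,2]>3.5)&(D[:,2]<25);q=D[m].astype(np.float32);print('dish',m.sum(),cv2.minAreaRect(q[:,:2]) if m.sum()>3 else '')
a=cv2.resize(t['pixels'][190:260,140:240],None,fx=5,fy=5,interpolation=2)
b=cv2.resize(s['pixels'][125:205,150:235],None,fx=5,fy=5,interpolation=2)[:350]
c=cv2.resize(t['pixels'][205:255,250:305],None,fx=6,fy=6)
h=400;o=np.zeros((400,800,3),np.uint8)
o=np.zeros((600,800,3),np.uint8);o[:350,:500]=a;o[:300,500:800]=cv2.resize(c,(300,300));o[350:600,:425]=cv2.resize(b,(425,350))[:250]
cv2.imwrite('pics/crop1.png',o[...,::-1])
```

```text
114 130 422 [454.8 146.4] [432. 115. 114.] [478. 179. 128.] ((454.8915100097656, 146.95167541503906), (46.46998977661133, 64.57437896728516), 0.6596769094467163)
108 114 12 [449.2 128.7] [437. 116. 109.] [467. 158. 114.] ((455.2838134765625, 133.80816650390625), (42.93879318237305, 28.195796966552734), 60.06909942626953)
85 108 48 [449.9 127.5] [430. 114.  86.] [475. 178. 107.] ((448.0511169433594, 141.9803466796875), (34.79218673706055, 62.38628005981445), 32.25360107421875)
60 85 168 [449.3 134.5] [422. 114.  60.] [488. 174.  84.] ((452.61590576171875, 141.08181762695312), (53.81622314453125, 64.25292205810547), 72.36042785644531)
30 60 210 [442.  149.9] [384. 105.  30.] [488. 240.  60.] ((443.1363220214844, 173.66424560546875), (83.3802490234375, 147.92738342285156), 15.207830429077148)
10 30 787 [418.2 182.9] [371.  47.  10.] [502. 243.  30.] ((437.0657043457031, 145.6250457763672), (129.95208740234375, 195.59083557128906), 0.5239632725715637)Traceback (most recent call last):
  File "<stdin>", line 10, in <module>
cv2.error: OpenCV(4.12.0) /io/opencv/modules/imgproc/src/convhull.cpp:143: error: (-215:Assertion failed) total >= 0 && (depth == CV_32F || depth == CV_32S) in function 'convexHull'
```

Run:
```python
from h import *
t=dict(np.load('/tmp/top.npz')); s=dict(np.load('/tmp/scene.npz'))
for n,S,(r0,r1,c0,c1) in(('top',t,(195,265,140,225)),('scene',s,(125,200,165,225))):
    R=cloud(S)[r0:r1,c0:c1].reshape(-1,3); q=R[(R[:,2]>116)&(R[:,2]<132)]
    c=q[:,:2].mean(0)
    d=q[:,:2]-c; r=np.hypot(*d.T); u,sv,vt=np.linalg.svd(d,full_matrices=False); a=np.degrees(np.arctan2(vt[0,1],vt[0,0]))
    f=d[r>26]; a2=np.degrees(np.angle((( f[:,0]+1j*f[:,1])**2).sum())/2)
    p1=d@vt[0];p2=d@vt[1]
    print(n,len(q),c,np.median(q[:,2]),a,a2,len(f),np.ptp(p1),np.ptp(p2),'mid',c+vt[0]*(p1.max()+p1.min())/2+vt[1]*(p2.max()+p2.min())/2)
a=cv2.resize(t['pixels'][190:260,140:240],(500,350),interpolation=2)
b=cv2.resize(s['pixels'][125:175,150:235],(425,250),interpolation=2)
c=cv2.resize(t['pixels'][205:255,250:300],(300,300))
d=cv2.resize(s['pixels'][215:270,215:285],(350,275))
o=np.zeros((600,800,3),np.uint8);o[:350,:500]=a;o[:300,500:800]=c;o[350:600,:425]=b;o[320:595,440:790]=d
cv2.imwrite('pics/crop1.png',o[...,::-1])
```

```text
top 403 [454.8540093  146.65793296] 120.3905601919555 -90.82172579660454 89.37967084939892 42 64.43876480018312 46.631802478083856 mid [454.82581559 146.83007288]
scene 313 [453.21169759 143.45489343] 121.30981423258675 -94.6623818410152 86.13150237944068 51 67.96486402250335 47.76086226962736 mid [453.34535424 145.72528622]
```

View pics/crop1.png

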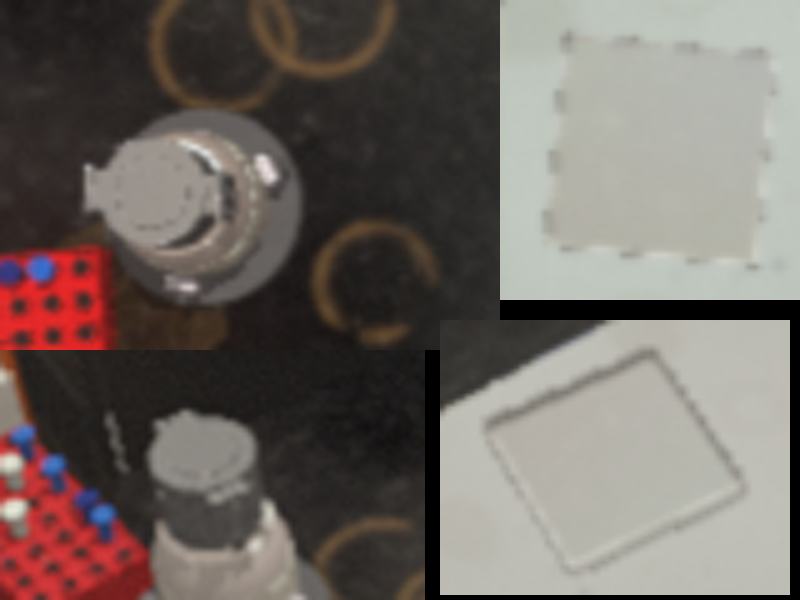

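```bash
python3 - <<'E'
from h import *
from scipy.spatial.transform import Rotation as Ro
t=dict(np.load('/tmp/top.npz')); s=dict(np.load('/tmp/scene.npz'))
def ray(S,u,v,z):
    M=np.array(S['cam_to_world']);d=M[:3,:3]@np.array([(u-S['cx'])/S['fx'],-(v-S['cy'])/S['fy'],-1]);return M[:3,3]+d*(z-M[2,3])/d[2]
T=[ray(t,250+(x-500)/6,205+y/6,10) for x,y in((565,40),(770,55),(752,262),(548,245))]
S=[ray(s,215+(x-440)/5,215+(y-320)/5,10) for x,y in((652,350),(745,488),(575,572),(487,428))]
for C in(T,S): print(np.mean(C,0).round(1),np.round(C,0).tolist())
q=robot.read_state()['eef_rot'];print(Ro.from_quat(q,scalar_first=True).as_matrix().round(3))
E
python3 -m handwheel '[[100,0.3,0.35,0,0],[100,0.6,0.7,0,0],[100,0.6,0.7,0,0],[100,0.6,0.7,0,0],[100,0.6,0.7,0,0],[100,0.6,0.7,0,0],[100,0.6,0.7,0,0],[100,0.6,0.7,0,0],[100,0.6,0.7,0,0],[100,0.6,0.7,0,0]]'
```

```text
[458.8 -94.7  10. ] [[505.0, -55.0, 10.0], [499.0, -141.0, 10.0], [413.0, -134.0, 10.0], [419.0, -49.0, 10.0]]
[460.1 -99.5  10. ] [[507.0, -58.0, 10.0], [499.0, -146.0, 10.0], [414.0, -140.0, 10.0], [421.0, -53.0, 10.0]]
[[-0.001  0.241 -0.97 ]
 [ 0.002 -0.97  -0.241]
 [-1.    -0.002  0.   ]]
time: 1.35
eef_pos: [448.9, -319.5, 222.7]
eef_rot: [0.086, 0.702, 0.087, -0.702]
wrist_force: [-0.0, 0.0, 0.9]
finger_gap: 87.8
```

```bash
python3 -m handwheel '[[100,0,0.9,0,0],[100,0,0.9,0,0],[100,0,0.9,0,-0.022],[100,0,0.9,0,-0.022],[100,0,0.9,0,0],[100,0,0.9,0,0],[100,0,0.9,0,0],[100,0,0.9,0,0],[100,0,0.9,0,0],[100,0,0.5,0,0]]'; python3 -m handwheel '[[100,0,0,0,0],[100,0,0,0,0],[100,0,0,0,0]]'
python3 - <<'E'
from h import *
from scipy.spatial.transform import Rotation as Ro
S=robot.read_state();print(S['joint_pos'],S['eef_pos'],Ro.from_quat(S['eef_rot'],scalar_first=True).as_matrix().round(3))
s=snap('wrist','w1.png');print(s['fx'],s['fy'],s['cx'],s['cy'],np.round(s['cam_to_world'],3).tolist())
E
```

```text
time: 2.6
eef_pos: [446.4, 110.9, 222.7]
eef_rot: [-0.01, 0.707, -0.01, -0.707]
wrist_force: [0.3, 0.3, 0.2]
finger_gap: 87.9
time: 2.98
eef_pos: [447.8, 106.2, 222.5]
eef_rot: [0.012, -0.707, 0.012, 0.707]
wrist_force: [-0.2, -0.1, -0.4]
finger_gap: 87.5
[ 0.05002377  0.15317771 -0.45716181  2.02292623  0.08164501  0.98303257
 -2.05332105] [447.76614508 106.15332092 222.54145624] [[-0.    -0.035 -0.999]
 [-0.001 -0.999  0.035]
 [-1.     0.001  0.   ]]
325.19226210127806 325.19226210127806 277.8862579149638 210.033673867015 [[-0.035, 0.959, 0.28, 524.808], [-0.999, -0.033, -0.01, 103.125], [0.0, -0.28, 0.96, 384.542], [0.0, 0.0, 0.0, 1.0]]
```

View pics/w1.png

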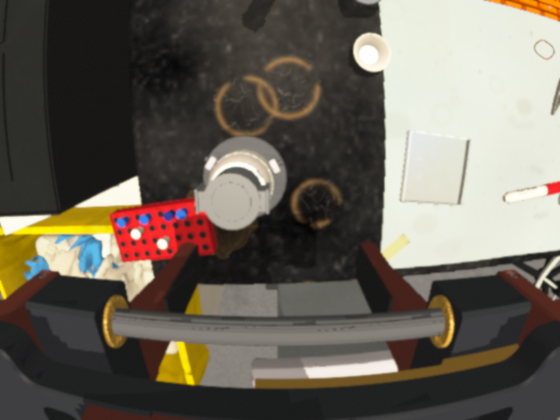

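The wrist view shows the cap centred at about (234,203), with tabs at (202,200) and (266,205). The dish is at (435,168). I refine the cap pose from the wrist depth.

```bash
cat >> h.py <<'E'
def fcloud(s):
    z=s['z_map']; v,u=np.mgrid[0:z.shape[0],0:z.shape[1]]
    x=u-s['cx'];y=v-s['cy'];r=np.hypot(x,y)+1e-9;k=np.tan(np.minimum(r/s['fx'],1.5))/r
    P=np.stack([x*k*z,-y*k*z,-z,np.ones_like(z)],-1)
    W=(P@np.array(s['cam_to_world']).T)[...,:3]; W[z<=0]=np.nan
    return W
E
python3 - <<'E'
from h import *
s=dict(np.load('/tmp/wrist.npz'));W=fcloud(s)
R=W[150:240,190:280].reshape(-1,3)
print(np.histogram(R[:,2],bins=np.arange(-5,150,5)))
top=R[(R[:,2]>117)&(R[:,2]<126)];d=top[:,:2]
c,(w,h),a=cv2.minAreaRect(d.astype(np.float32));print(len(d),c,w,h,a,np.median(top[:,2]))
m=d.mean(0);print('mean',m)
e=d-m;rr=np.hypot(*e.T);f=e[rr>26];print('tab ang',np.degrees(np.angle(((f[:,0]+1j*f[:,1])**2).sum())/2),len(f))
for sg in(1,-1):
    g=d[(rr>26)&(sg*e[:,1]>0)];print(sg,len(g),g.mean(0),g.min(0),g.max(0))
D=W[125:210,395:475].reshape(-1,3);q=D[(D[:,2]>4)&(D[:,2]<30)];print('dish',len(q),cv2.minAreaRect(q[:,:2].astype(np.float32)) if len(q)>4 else '')
E
```

```text
(array([ 786, 1087,   40,  718,   52,  418,  221,   79,  180,   97,   29,
         87,  105,  202,  189,  132,  231,   45,   46,   61,   58,   84,
         76,   73,  478, 2500,    0,    0,    0,    0]), array([ -5,   0,   5,  10,  15,  20,  25,  30,  35,  40,  45,  50,  55,
        60,  65,  70,  75,  80,  85,  90,  95, 100, 105, 110, 115, 120,
       125, 130, 135, 140, 145]))
2944 (457.0571594238281, 145.7086181640625) 63.81694793701172 48.720951080322266 87.46289825439453 121.3686779156281
mean [457.56319694 144.78162073]
tab ang 87.59270080413167 352
1 185 [458.04457337 173.95442409] [447.3089335  169.50235201] [468.59734547 177.97305938]
-1 167 [455.56553561 116.30142685] [443.98015691 113.46649279] [466.3860697  121.15042943]
dish 787 ((462.14666748046875, -95.66270446777344), (91.9936294555664, 90.46875762939453), 85.02869415283203)
```

```bash
python3 -m handwheel '[[100,0.08,0.4,0,0],[100,0.08,0.4,0,0],[100,0,0,-0.5,0],[100,0,0,-0.5,0],[100,0,0,-0.5,0],[100,0,0,-0.2,0],[100,0,0,0,0],[100,0,0,0,0],[100,0,0,0,0]]'
python3 - <<'E'
from h import *
s=snap('wrist','w2.png');W=fcloud(s);S=robot.read_state();print(S['eef_pos'],S['eef_rot'],S['torque'])
R=W.reshape(-1,3);R=R[(abs(R[:,0]-456)<45)&(abs(R[:,1]-146)<36)]
top=R[(R[:,2]>116)&(R[:,2]<128)];d=top[:,:2]
print(len(d),cv2.minAreaRect(d.astype(np.float32)),np.median(top[:,2]))
E
```

```text
time: 4.15
eef_pos: [456.6, 147.6, 138.5]
eef_rot: [-0.012, 0.708, -0.011, -0.706]
wrist_force: [-0.8, 0.6, 0.9]
finger_gap: 88.1
[456.44367786 147.57737012 138.38959814] [-0.0117203   0.70749905 -0.01149262 -0.70652364] [ 0.01500347 -0.03302791  0.00433067]
5718 ((456.6017150878906, 145.14511108398438), (64.2490234375, 49.26971435546875), 87.32854461669922) 121.31144774134735
```

View pics/w2.png

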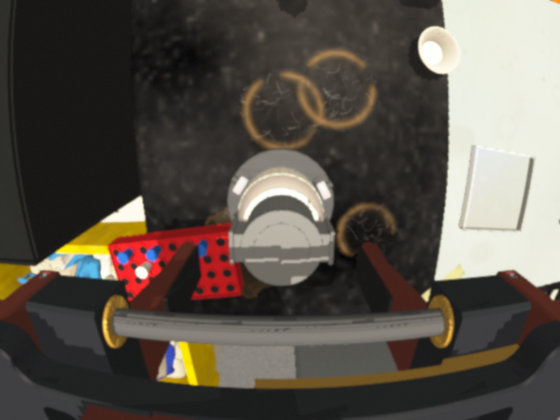

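The view shows the cap centred between the fingertips: tabs at (232,240) and (332,248), tips at (190,245) and (368,245). I nudge −2 mm in y and go down to TCP z = 94.

```bash
python3 -m handwheel '[[100,0,-0.035,0,0],[100,0,0,-0.3,0],[100,0,0,-0.3,0],[100,0,0,-0.29,0],[100,0,0,0,0],[100,0,0,0,0]]' ; python3 -m handwheel '[[65,0,0,0,0],[65,0,0,0,0],[65,0,0,0,0]]' 6
```

```text
time: 4.95
eef_pos: [456.0, 145.9, 93.1]
eef_rot: [0.012, -0.707, 0.011, 0.707]
wrist_force: [0.7, -0.3, 0.3]
finger_gap: 87.5
time: 5.32
eef_pos: [456.2, 145.7, 93.5]
eef_rot: [-0.012, 0.707, -0.012, -0.707]
wrist_force: [-0.8, -0.3, 2.4]
finger_gap: 64.3
```

```bash
python3 -m handwheel '[[50,0,0,0,0],[50,0,0,0,0],[50,0,0,0,0]]' 10; python3 -m handwheel '[[50,0,0,0,0],[50,0,0,0,0],[50,0,0,0,0],[50,0,0,0,0]]' 17; python3 -c "
from h import *;S=robot.read_state();print(S['wrist_force'],S['torque'],S['finger_gap'])"
```

```text
time: 5.7
eef_pos: [456.2, 145.8, 93.4]
eef_rot: [-0.012, 0.707, -0.012, -0.707]
wrist_force: [-0.2, -0.5, 3.6]
finger_gap: 58.3
time: 6.2
eef_pos: [456.1, 145.7, 93.2]
eef_rot: [-0.012, 0.707, -0.012, -0.707]
wrist_force: [0.6, -0.4, 3.8]
finger_gap: 54.7
[ 0.57506408 -0.39570048  3.79857044] [-0.0881928  -0.06790091 -0.03876866] 54.7048801593595
```

```bash
cat > chk.py <<'E'
import sys,numpy as np
from station import robot
S=robot.read_state();q=S['eef_rot']
from scipy.spatial.transform import Rotation as Ro
y=Ro.from_quat(q,scalar_first=True).as_matrix()[:,1];a=np.arctan2(y[1],y[0])%np.pi
t=S['torque'][2];print('t%.2f yaw%.3f gap%.1f pos%s F%s T%s'%(S['time'],a,S['finger_gap'],S['eef_pos'].round(1),S['wrist_force'].round(1),S['torque'].round(3)))
sys.exit(len(sys.argv)>1 and t<-float(sys.argv[1]))
E
python3 chk.py; python3 -m handwheel '[[50,0,0,0,0.004],[50,0,0,0,0.004]]'>/dev/null; python3 chk.py;python3 -m handwheel '[[50,0,0,0,0.006],[50,0,0,0,0.006]]'>/dev/null; python3 chk.py;python3 -m handwheel '[[50,0,0,0,0.006],[50,0,0,0,0.006]]'>/dev/null; python3 chk.py;python3 -m handwheel '[[50,0,0,0,0],[50,0,0,0,0]]'>/dev/null; python3 chk.py; python3 -m handwheel '[[50,0,0,0,0]]'>/dev/null; python3 chk.py
```

```text
t6.20 yaw1.538 gap54.7 pos[456.1 145.7  93.2] F[ 0.6 -0.4  3.8] T[-0.088 -0.068 -0.039]
t6.45 yaw1.590 gap54.7 pos[456.1 145.7  93.2] F[ 0.6 -0.1  3.2] T[-0.003 -0.098 -0.047]
t6.70 yaw1.667 gap54.7 pos[456.  145.8  93.2] F[0.8 0.3 4.6] T[-0.006 -0.072 -0.034]
t6.95 yaw1.742 gap55.0 pos[455.9 145.7  93.1] F[-0.3 -0.2  3.9] T[-0.023  0.018 -0.004]
t7.20 yaw1.739 gap54.7 pos[455.9 145.7  93.1] F[-0.4  0.1  5. ] T[0.048 0.012 0.018]
t7.33 yaw1.739 gap55.2 pos[455.9 145.7  93.1] F[-0.3  0.8  4.1] T[0.04  0.029 0.014]
```

```bash
python3 -m handwheel '[[50,0,0,0,0.003],[50,0,0,0,0.003]]'>/dev/null; python3 chk.py .075 && python3 -m handwheel '[[50,0,0,0,0.003],[50,0,0,0,0.003]]'>/dev/null; python3 chk.py .075 && python3 -m handwheel '[[50,0,0,0,0.003],[50,0,0,0,0.003]]'>/dev/null; python3 chk.py .075 && python3 -m handwheel '[[50,0,0,0,0.003],[50,0,0,0,0.003]]'>/dev/null; python3 chk.py .075 && python3 -m handwheel '[[50,0,0,0,0.003],[50,0,0,0,0.003]]'>/dev/null; python3 chk.py .075
```

```text
t7.58 yaw1.778 gap54.8 pos[455.9 145.7  93.2] F[-0.1 -0.1  3.9] T[ 0.042  0.042 -0.052]
t7.58 yaw1.778 gap54.8 pos[455.9 145.7  93.2] F[-0.1 -0.1  3.9] T[ 0.042  0.042 -0.052]
t7.58 yaw1.778 gap54.8 pos[455.9 145.7  93.2] F[-0.1 -0.1  3.9] T[ 0.042  0.042 -0.052]
t7.58 yaw1.778 gap54.8 pos[455.9 145.7  93.2] F[-0.1 -0.1  3.9] T[ 0.042  0.042 -0.052]
t7.58 yaw1.778 gap54.8 pos[455.9 145.7  93.2] F[-0.1 -0.1  3.9] T[ 0.042  0.042 -0.052]False
False
False
False
False
```

```bash
sed -i 's/^sys.exit.*/sys.exit(1 if len(sys.argv)>1 and t<-float(sys.argv[1]) else 0)/' chk.py
python3 -m handwheel '[[50,0,0,0,0.003],[50,0,0,0,0.003]]'>/dev/null; python3 chk.py .075 && python3 -m handwheel '[[50,0,0,0,0.003],[50,0,0,0,0.003]]'>/dev/null && python3 chk.py .075 && python3 -m handwheel '[[50,0,0,0,0.003],[50,0,0,0,0.003]]'>/dev/null && python3 chk.py .075 && python3 -m handwheel '[[50,0,0,0,0.003],[50,0,0,0,0.003]]'>/dev/null && python3 chk.py .075 && python3 -m handwheel '[[50,0,0,0,0.003],[50,0,0,0,0.003]]'>/dev/null&& python3 chk.py .075
```

```text
t7.83 yaw1.816 gap54.7 pos[455.9 145.7  93.1] F[0.3 0.3 3.4] T[ 0.055  0.003 -0.017]
t8.07 yaw1.854 gap54.7 pos[455.9 145.7  93.2] F[-0.2 -0.2  4.2] T[-0.004  0.024 -0.068]
t8.32 yaw1.891 gap54.8 pos[455.9 145.6  93.1] F[-0.3  1.4  4.7] T[-0.008 -0.005 -0.016]
t8.57 yaw1.929 gap54.5 pos[455.9 145.7  93.2] F[-0.3  0.   4.1] T[-0.048  0.015  0.01 ]
t8.82 yaw1.967 gap54.0 pos[456.  145.7  93.2] F[-0.7 -0.2  4.2] T[-0.039  0.043 -0.119]
```

```bash
for i in 1 2 3; do python3 -m handwheel '[[50,0,0,0,0]]'>/dev/null; python3 chk.py; done
```

```text
t8.95 yaw1.966 gap54.8 pos[456.  145.7  93.2] F[-0.5  1.   4.4] T[-0.117 -0.025  0.001]
t9.07 yaw1.965 gap54.7 pos[456.  145.7  93.2] F[0.1 0.3 4.3] T[-0.077 -0.032  0.033]
t9.20 yaw1.965 gap54.8 pos[456.  145.7  93.2] F[ 0.2 -0.8  3.8] T[-0.073 -0.041  0.016]
```

```bash
python3 -m handwheel '[[50,0,0,0,0.003]]'>/dev/null; python3 chk.py .09 && python3 -m handwheel '[[50,0,0,0,0.003]]'>/dev/null && python3 chk.py .09 && python3 -m handwheel '[[50,0,0,0,0.003]]'>/dev/null && python3 chk.py .09 && python3 -m handwheel '[[50,0,0,0,0.003]]'>/dev/null && python3 chk.py .09 && python3 -m handwheel '[[50,0,0,0,0.003]]'>/dev/null&& python3 chk.py .09 &&  python3 -m handwheel '[[50,0,0,0,0.003]]'>/dev/null && python3 chk.py .09 && python3 -m handwheel '[[50,0,0,0,0.003]]'>/dev/null && python3 chk.py .09 && python3 -m handwheel '[[50,0,0,0,0.003]]'>/dev/null && python3 chk.py .09
```

```text
t9.32 yaw1.985 gap54.7 pos[456.  145.7  93.2] F[-0.  -0.5  3.6] T[-0.049 -0.068  0.01 ]
t9.45 yaw2.004 gap54.7 pos[456.  145.7  93.2] F[ 0.  -0.4  3.9] T[-0.087 -0.011 -0.032]
t9.57 yaw2.023 gap54.4 pos[455.9 145.7  93.2] F[-0.4 -0.6  3.4] T[-0.048 -0.019  0.022]
t9.70 yaw2.042 gap55.0 pos[456.  145.7  93.2] F[ 0.1 -0.3  4.8] T[-0.028 -0.015 -0.006]
t9.82 yaw2.061 gap54.5 pos[456.  145.7  93.2] F[-0.5  0.   4.3] T[ 0.03   0.024 -0.044]
t9.95 yaw2.080 gap54.7 pos[456.  145.7  93.2] F[-1.  -0.1  3.3] T[-0.032 -0.024 -0.035]
t10.07 yaw2.099 gap54.3 pos[455.9 145.7  93.2] F[ 0.3 -0.2  3.6] T[-0.057  0.008 -0.034]
t10.20 yaw2.117 gap54.7 pos[456.  145.7  93.2] F[0.1 0.  3.5] T[-0.045 -0.109 -0.09 ]
```

```bash
python3 -m handwheel '[[50,0,0,0,0.002]]'>/dev/null; python3 chk.py .1 && python3 -m handwheel '[[50,0,0,0,0.002]]'>/dev/null && python3 chk.py .1 && python3 -m handwheel '[[50,0,0,0,0.003]]'>/dev/null && python3 chk.py .1 && python3 -m handwheel '[[50,0,0,0,0.003]]'>/dev/null && python3 chk.py .1 && python3 -m handwheel '[[50,0,0,0,0.003]]'>/dev/null&& python3 chk.py .1 &&  python3 -m handwheel '[[50,0,0,0,0.003]]'>/dev/null && python3 chk.py .1 && python3 -m handwheel '[[50,0,0,0,0.003]]'>/dev/null && python3 chk.py .1 && python3 -m handwheel '[[50,0,0,0,0.003]]'>/dev/null && python3 chk.py .1
```

```text
t10.32 yaw2.130 gap54.6 pos[456.  145.6  93.2] F[-0.4 -0.9  3.6] T[-0.16  -0.149 -0.064]
t10.45 yaw2.142 gap54.4 pos[456.1 145.5  93.2] F[ 0.7 -0.6  2.9] T[-0.194 -0.21  -0.12 ]
```

```bash
for i in 1 2 3; do python3 -m handwheel '[[50,0,0,0,0]]'>/dev/null; python3 chk.py; done
```

```text
t10.57 yaw2.141 gap54.8 pos[456.1 145.6  93.2] F[ 0.  -0.7  3.4] T[-0.267 -0.209 -0.025]
t10.70 yaw2.141 gap55.0 pos[456.1 145.5  93.2] F[ 0.7 -1.2  5.3] T[-0.247 -0.242  0.021]
t10.82 yaw2.141 gap54.9 pos[456.1 145.6  93.2] F[ 1.4 -1.2  4.1] T[-0.348 -0.299 -0.049]
```

```bash
for i in 1; do python3 -m handwheel '[[50,0,0,0,0.002]]'>/dev/null; python3 chk.py;  python3 -m handwheel '[[50,0,0,0,0.002]]'>/dev/null; python3 chk.py; python3 -m handwheel '[[50,0,0,0,0]]'>/dev/null; python3 chk.py; python3 -m handwheel '[[50,0,0,0,0]]'>/dev/null; python3 chk.py; done
```

```text
t10.95 yaw2.154 gap54.2 pos[456.1 145.5  93.2] F[ 0.9 -1.   3.6] T[-0.46  -0.366 -0.067]
t11.07 yaw2.167 gap54.7 pos[456.2 145.5  93.2] F[ 0.9 -1.5  4.5] T[-0.4   -0.421 -0.06 ]
t11.20 yaw2.166 gap54.5 pos[456.2 145.5  93.2] F[ 2.5 -1.9  3.7] T[-0.467 -0.502 -0.08 ]
t11.32 yaw2.166 gap54.5 pos[456.1 145.5  93.2] F[ 1.2 -2.8  4.2] T[-0.489 -0.517 -0.063]
```

Static torque is now about −0.07 N·m, against +0.015 before, so the cap is against the end stop at roughly 0.09 N·m. I try a small lift.

```bash
python3 -m handwheel '[[50,0,0,0.02,-0.002],[50,0,0,0.02,0]]'>/dev/null; python3 chk.py;  python3 -m handwheel '[[50,0,0,0.03,0],[50,0,0,0.0,0]]'>/dev/null; python3 chk.py
```

```text
t11.57 yaw2.153 gap54.8 pos[456.  145.5  95.1] F[ 3.5 -2.4  0.4] T[-0.527 -0.732 -0.101]
t11.82 yaw2.154 gap55.0 pos[455.7 145.6  96.5] F[ 2.9 -0.7 -1.6] T[-0.516 -0.75  -0.05 ]
```

```bash
python3 -m handwheel '[[50,0,0,0.04,0],[50,0,0,0.04,0]]'>/dev/null; python3 chk.py;  python3 -m handwheel '[[50,0,0,0,0]]'>/dev/null; python3 chk.py
```

```text
t12.07 yaw2.154 gap54.8 pos[455.4 145.4 100.4] F[ 2.5 -2.4 -3.3] T[-0.52  -0.544 -0.107]
t12.20 yaw2.154 gap54.8 pos[455.3 146.1 100.8] F[-0.8 -1.   2.8] T[-0.175  0.177 -0.019]
```

```bash
python3 -m handwheel '[[50,0,0,0.1,0],[50,0,0,0.1,0],[50,0,0,0,0]]'>/dev/null; python3 chk.py
python3 - <<'E'
from h import *
s=snap('scene');t=snap('wrist')
o=np.zeros((500,800,3),np.uint8)
o[:500,:420]=cv2.resize(s['pixels'][110:210,140:224],(420,500),interpolation=2)
o[:380,420:]=cv2.resize(t['pixels'][130:330,180:380],(380,380))
cv2.imwrite('pics/lift.png',o[...,::-1])
E
```

```text
t12.57 yaw2.154 gap55.0 pos[456.1 146.1 111.2] F[ 0.1  0.  -0.1] T[-0.015  0.025  0.034]
```

View pics/lift.png

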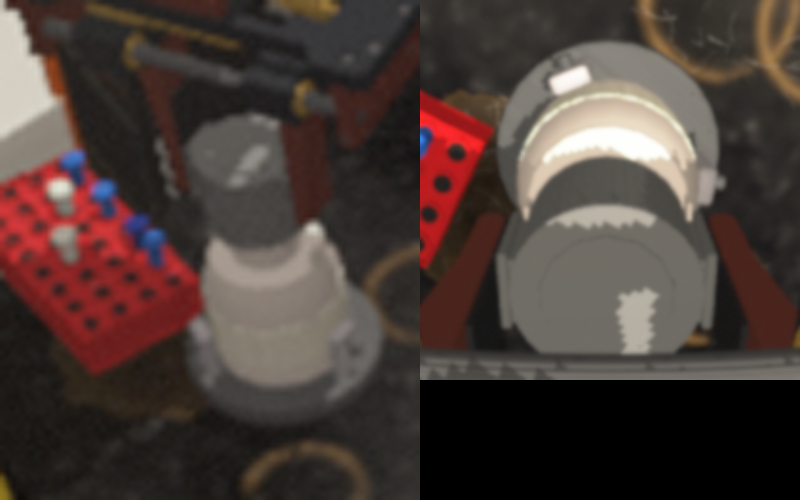

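The crops show the cap off its seat: in the scene crop it is at (240,190) above the neck, and in the wrist crop it sits squarely between the fingers. I lift it clear and carry it to the dish; the present yaw is close to the dish's diagonal.

```bash
python3 -m handwheel '[[50,0,0,0.3,0],[50,0,0,0.5,0],[50,0,0,0.3,0],[50,0,0,0,0],[50,0,0,0,0]]'>/dev/null; python3 chk.py;  python3 -m handwheel '[[50,0,-0.3,0,0],[50,0.02,-0.6,0,0],[50,0.02,-0.6,0,0],[50,0.02,-0.6,0,0],[50,0.02,-0.6,0,0],[50,0,-0.6,0,0],[50,0,-0.6,0,0],[50,0,-0.6,0,0],[50,0,-0.3,0,0],[50,0,0,0,0]]'>/dev/null; python3 chk.py; python3 -m handwheel '[[50,0,0,0,0],[50,0,0,0,0]]'>/dev/null; python3 chk.py
python3 - <<'E'
from h import *
s=snap('wrist');W=fcloud(s);t=snap('top','top2.png')
R=W.reshape(-1,3)
D=R[(abs(R[:,0]-460)<60)&(abs(R[:,1]+97)<60)]
q=D[(D[:,2]>4)&(D[:,2]<30)];print('dish',len(q),cv2.minAreaRect(q[:,:2].astype(np.float32)) if len(q)>4 else '')
c=D[(D[:,2]>150)];print('z',np.histogram(D[:,2],bins=range(0,260,10))[0]);
o=np.zeros((420,800,3),np.uint8);o[:,:560]=s['pixels'];o[:240,560:]=cv2.resize(t['pixels'][190:270,236:316],(240,240));cv2.imwrite('pics/dish.png',o[...,::-1])
E
```

```text
t13.30 yaw2.154 gap54.2 pos[455.6 145.4 165.2] F[ 0.9  0.2 -0.8] T[-0.049  0.035 -0.011]
t14.55 yaw2.152 gap54.8 pos[459.5 -95.2 165.3] F[ 0.1 -0.3 -1.4] T[-0.003 -0.01  -0.003]
t14.80 yaw2.156 gap54.3 pos[460.  -93.1 165.7] F[ 0.1 -0.7 -0.2] T[-0.019 -0.019  0.012]
dish 674 ((462.1540832519531, -96.25605773925781), (90.65080261230469, 90.44332122802734), 85.3547134399414)
z [9081  498    0    0    0    0    0    0    0    0    0    0    0    0
    0  252  597  917 1052 8133  848  978 1009  556  758]
```

View pics/dish.png

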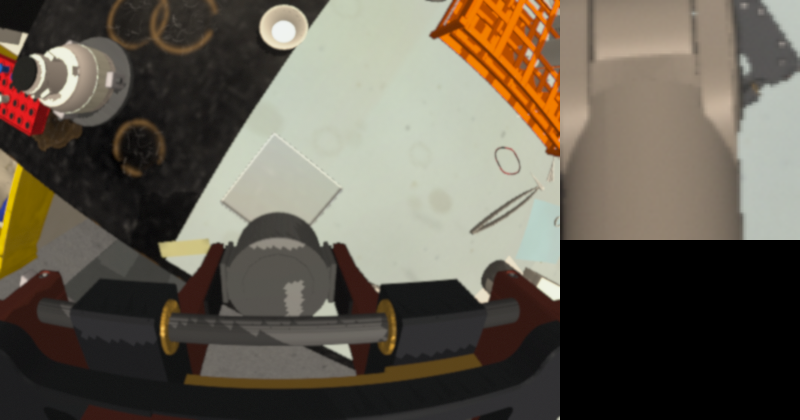

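The wrist view shows the cap in the grip at (280,270) and upright, with the dish at (280,190) and the jar standing without its cap at (75,80). I centre over the dish and lower.

```bash
python3 - <<'E'
from h import *
s=dict(np.load('/tmp/wrist.npz'));R=fcloud(s).reshape(-1,3);q=R[(abs(R[:,0]-460)<35)&(abs(R[:,1]+95)<35)&(R[:,2]>188)&(R[:,2]<199)]
print(np.percentile(q[:,2],[10,50,90]),np.median(q[:,:2],0))
E
python3 -m handwheel '[[50,0.025,-0.06,-0.3,0],[50,0,0,-0.5,0],[50,0,0,-0.5,0],[50,0,0,-0.5,0],[50,0,0,-0.5,0],[50,0,0,-0.3,0],[50,0,0,-0.2,0],[50,0,0,0,0],[50,0,0,0,0]]'>/dev/null; python3 chk.py
```

```text
[191.91973736 193.4867678  194.7713874 ] [464.72445995 -90.53158581]
t16.02 yaw2.154 gap54.9 pos[461.7 -97.3  26.2] F[ 0.2  0.1 -0.6] T[-0.049  0.021 -0.067]
```

```bash
python3 -m handwheel '[[50,0,0,-0.1,0],[50,0,0,-0.06,0],[50,0,0,0,0]]'>/dev/null; python3 chk.py; python3 -m handwheel '[[50,0,0,-0.02,0],[50,0,0,-0.02,0],[50,0,0,0,0]]'>/dev/null; python3 chk.py;  python3 -m handwheel '[[50,0,0,-0.014,0],[50,0,0,0,0]]'>/dev/null; python3 chk.py
```

```text
t16.40 yaw2.154 gap54.5 pos[461.  -97.3  17.5] F[-0.7 -0.  -0.8] T[0.01  0.039 0.023]
t16.77 yaw2.154 gap54.7 pos[461.3 -97.3  15.7] F[-0.5 -0.7 -0.7] T[ 0.003  0.014 -0.017]
t17.02 yaw2.154 gap54.7 pos[461.3 -97.3  15.5] F[-1.7  1.1  8.2] T[ 0.076  0.495 -0.025]
```

```bash
python3 -m handwheel '[[64,0,0,0,0],[68,0,0,0,0],[72,0,0,0,0],[80,0,0,0,0],[85,0,0,0,0],[85,0,0,0,0]]'>/dev/null; python3 chk.py; python3 -m handwheel '[[85,0,0,0.1,0],[85,0,0,0.2,0],[85,0,0,0.4,0],[85,0,0,0.6,0],[85,0,0,0.8,0],[85,0,0,0.8,0],[85,0,0.0,0.4,0],[85,0,0,0,0],[85,0,0,0,0]]'>/dev/null; python3 chk.py
python3 - <<'E'
from h import *
s=snap('wrist');t=snap('scene');R=fcloud(s).reshape(-1,3)
D=R[(abs(R[:,0]-460)<60)&(abs(R[:,1]+97)<60)]
q=D[(D[:,2]>36)&(D[:,2]<50)].astype(np.float32);print('cap',len(q),cv2.minAreaRect(q[:,:2]),np.percentile(q[:,2],[5,50,95]))
A=np.c_[q[:,:2],np.ones(len(q))];print('slope',np.linalg.lstsq(A,q[:,2],rcond=None)[0])
q=D[(D[:,2]>4)&(D[:,2]<15)].astype(np.float32);print('dish',cv2.minAreaRect(q[:,:2]))
o=np.zeros((420,800,3),np.uint8);o[:,:400]=s['pixels'][:,80:480];o[:400,400:]=cv2.resize(t['pixels'][190:290,200:300],(400,400));cv2.imwrite('pics/end.png',o[...,::-1])
E
```

```text
t17.77 yaw2.154 gap74.3 pos[461.2 -97.3  14.9] F[-0.   0.1  0.2] T[ 0.016 -0.031 -0.014]
t18.90 yaw2.154 gap74.8 pos[460.5 -97.3 179.4] F[ 0.  -0.5  0.1] T[-0.018 -0.001 -0.014]Traceback (most recent call last):
  File "<stdin>", line 4, in <module>
cv2.error: OpenCV(4.12.0) /io/opencv/modules/imgproc/src/convhull.cpp:143: error: (-215:Assertion failed) total >= 0 && (depth == CV_32F || depth == CV_32S) in function 'convexHull'
```

Run:
```python
from h import *
s=dict(np.load('/tmp/wrist.npz'));t=dict(np.load('/tmp/scene.npz'));R=fcloud(s).reshape(-1,3)
for R in (R,cloud(t).reshape(-1,3)):
    D=R[(abs(R[:,0]-460)<60)&(abs(R[:,1]+97)<60)];print(len(D),np.histogram(D[:,2],bins=range(-5,260,10))[0])
    q=D[(D[:,2]>34)&(D[:,2]<50)].astype(np.float32)
    if len(q)>5: print(cv2.minAreaRect(q[:,:2]),np.percentile(q[:,2],[5,50,95]))
o=np.zeros((420,800,3),np.uint8);o[:,:400]=s['pixels'][:,80:480];o[:400,400:]=cv2.resize(t['pixels'][190:290,200:300],(400,400));cv2.imwrite('pics/end.png',o[...,::-1])
```

```text
67062 [8358  891   98  118 2266  156    0    0    0    0    0    0    0    0
    0    0    0    0  280  558  709  783  962 1066 1137  641]Traceback (most recent call last):
  File "<stdin>", line 6, in <module>
cv2.error: OpenCV(4.12.0) /io/opencv/modules/imgproc/src/convhull.cpp:143: error: (-215:Assertion failed) total >= 0 && (depth == CV_32F || depth == CV_32S) in function 'convexHull'
```

Run:
```python
from h import *
s=dict(np.load('/tmp/wrist.npz'));t=dict(np.load('/tmp/scene.npz'))
for R in (fcloud(s).reshape(-1,3),cloud(t).reshape(-1,3)):
    D=R[(abs(R[:,0]-460)<60)&(abs(R[:,1]+97)<60)]
    for lo,hi in((36,50),(4,15)):
        q=D[(D[:,2]>lo)&(D[:,2]<hi)]
        if len(q)>5: print(len(q),cv2.minAreaRect(q[:,:2].astype(np.float32)),np.percentile(q[:,2],[5,50,95]))
o=np.zeros((420,800,3),np.uint8);o[:,:400]=s['pixels'][:,80:480];o[:400,400:]=cv2.resize(t['pixels'][190:290,200:300],(400,400));cv2.imwrite('pics/end.png',o[...,::-1])
```

```text
2411 ((461.6832580566406, -97.77276611328125), (49.12971115112305, 63.54512023925781), 29.448909759521484) [40.75749912 43.36957036 45.13228996]
950 ((461.7294616699219, -96.00885772705078), (90.46102142333984, 91.26461029052734), 84.79324340820312) [ 4.76996728 11.44739    13.10501534]
420 ((459.3270568847656, -96.67102813720703), (50.05836868286133, 62.766780853271484), 64.75605773925781) [38.47253102 43.24500294 45.75910781]
361 ((453.5369873046875, -94.58876037597656), (115.12349700927734, 112.27688598632812), 5.594963073730469) [ 4.22719459  9.28775016 13.75590762]
```

View pics/end.png

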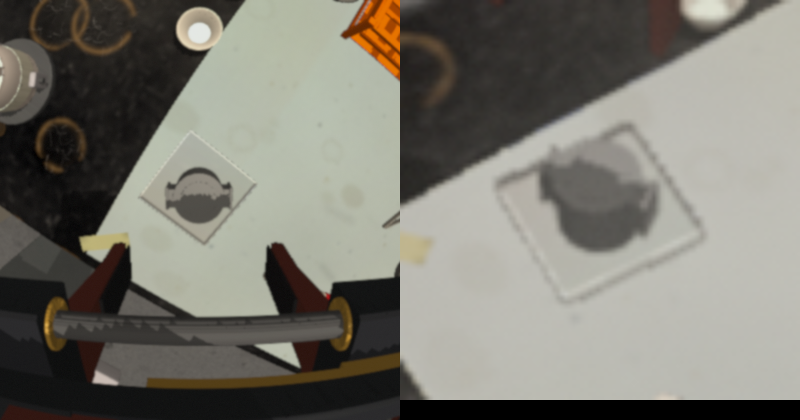

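The wrist view shows the cap upright in the dish at (198,195), with the dish at (198,188). The cap top is at 43 mm as expected, 2 mm off the dish centre, and the fingers are clear. I hand in.

```bash
python3 -c "
from station import finish_job
print(finish_job())"
```

```text
the job is handed in; nothing more can be done
None
```

The cap is off the jar and standing in the square dish. The job was handed in at about 19 s of the 67 s allowed; no verdict was reported.

- **Squeeze:** I gripped the tabs at 17 N. The finger gap of about 55 mm showed both tabs fully in, and it stayed there for the whole turn.
- **Turn:** I turned the cap about 0.63 rad counter-clockwise, until the resisting torque held at roughly 0.09 N·m above its earlier level. I took that as the end stop. I then backed off 0.013 rad and lifted.
- **Lift and carry:** The cap came off with only a few newtons of sideways and vertical force as it left the neck. After that the readings were near zero.
- **Set-down:** The contact force was about 8 N on the dish floor. I released the cap and raised the arm to TCP z = 179 mm.

**Last checks:** In the wrist view the cap is about 2 mm from the dish centre. Its top is at 43 mm, as expected for a cap sitting flat on the 2 mm floor. It looks upright in the wrist and scene views, and the dish has not moved noticeably.

**Failed, disagreed or not checked:**
- **Torque:** Readings were noisy, around ±0.03 N·m. One early reading of −0.12 N·m was a false alarm and did not repeat when I checked again.
- **Dish in the scene camera:** Its final depth outline came out too large (about 115 mm), so I did not use it. The dish agreed in the wrist view.
- **Script errors:** Two of my final-check scripts crashed on an array-format error, and I reran them.
- **Not checked:** I did not re-measure the bystanders. The arm stayed high over all of them, and I saw no contact force on the way.

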